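# Pack the transformer gap with spacer plates until it is snug

## Task

A transformer sits in a repair cradle with an empty gap between its steel wall and a spring-loaded pressure plate; one spacer leaves the gap loose. Take the two thick tabbed spacer plates (not the thin look-alike) and stand them in the gap one at a time, side by side and upright, each fully down on the cradle floor and about central along the gap, so that together they push the pressure plate back and are held snug. Let go of them when done.

Things in the scene. Friction and masses are not known exactly. Their poses are not given: they have to be found in the camera images.
- spacer_a_mid (a point): One of two equal loose brown board spacers, 100 g, standing upright. Body 50 mm wide (own x), 26 thick (y), 50 tall, foot and shoulders chamfered to 16 thick; on it a centred tab 30 wide (x), 12 thick, 38 tall. Point: centre, 44 mm above its underside; z up. Grip the tab across its 30 mm width, fingertips 8 to 16 mm above this point (shoulders are 6 above). A 12 mm thick look-alike is in the row.
- spacer_b_mid (a point): The other thick spacer, same shape, point and axes; either may go in first. Seated, they stand at y = 13 and 39 mm of point gap_foot, 44 mm above it, own x along the gap either way round. Lower the first at about y = 15 and the second at about y = 45, so that the second clears the first and slides down the sloping plate with a push of 5 to 20 N; let go, and the spring shoves both to the wall.
- gap_foot (a point): On the fixed cradle's floor (6 mm above the bench), at the foot of its steel wall, mid-length. y: square across the gap from wall (y = 0) to pressure plate, x along the gap, z up. Wall 42 mm high, plate 46, both 66 long, ends open; the transformer behind the wall is 48 high. Gap 44 mm; the plate is upright for 15 mm, then leans 30 deg out to a 62 mm mouth; the wall's top leans 7 mm back.
- pressure_plate (a joint): Travel (m) of the spring-loaded steel pressure plate away from the wall: 0 with the gap empty or one spacer, 0.008 with both thick spacers side by side, at most 0.028. The spring pushes with 3 N at 0 and 0.25 N more per mm.
There are look-alikes about, which are no part of the job. Leave any blue, pink or yellow look-alike of the part that bears spacer_a_mid alone.

How it is judged:
On the way:
1. a first thick spacer stands upright in the gap, down on the cradle floor (((z of spacer_a_mid in the frame of gap_foot between 0.034 and 0.051 m and x of spacer_a_mid in the frame of gap_foot between -0.015 and 0.015 m and y of spacer_a_mid in the frame of gap_foot between 0.004 and 0.056 m and angle between spacer_a_mid's own z axis and vertical below 0.21 rad and angle between the x axis of spacer_a_mid and the x axis of gap_foot, either way round below 0.21 rad) or (z of spacer_b_mid in the frame of gap_foot between 0.034 and 0.051 m and x of spacer_b_mid in the frame of gap_foot between -0.015 and 0.015 m and y of spacer_b_mid in the frame of gap_foot between 0.004 and 0.056 m and angle between spacer_b_mid's own z axis and vertical below 0.21 rad and angle between the x axis of spacer_b_mid and the x axis of gap_foot, either way round below 0.21 rad))), for 0.2 s.
At the end, for the whole second after the job is handed in: Both thick spacers stand in the gap, each down to within 7 mm of the cradle floor, within 15 mm of the gap's mid-length, upright and in line with the gap to 12 degrees, and the pressure plate is pushed back by 5 to 13 mm, so that it holds them snug; the robot has let go (z of spacer_a_mid in the frame of gap_foot between 0.034 and 0.051 m and x of spacer_a_mid in the frame of gap_foot between -0.015 and 0.015 m and y of spacer_a_mid in the frame of gap_foot between 0.004 and 0.056 m and angle between each of spacer_a_mid, spacer_b_mid's own z axis and vertical below 0.21 rad and angle between the x axis of each of spacer_a_mid, spacer_b_mid and the x axis of gap_foot, either way round below 0.21 rad and z of spacer_b_mid in the frame of gap_foot between 0.034 and 0.051 m and x of spacer_b_mid in the frame of gap_foot between -0.015 and 0.015 m and y of spacer_b_mid in the frame of gap_foot between 0.004 and 0.056 m and value of joint pressure_plate between 0.005 and 0.013 m); the robot touches nothing.
It also fails if it takes over 64 s, if anything falls off the work surface, if the arm or the gripper's body presses on something with over 40 N, if the wrist force passes 120 N, or if a joint passes its speed limit or range.

## Robot

A 7-joint arm with a two-finger parallel gripper is mounted at the origin on the work surface. World frame = base frame: x ahead of the robot, y to its left, z up, the work surface at z = 0. Lengths are in m, angles in rad, forces in N, time in s.
With the tool pointing down it reaches from about 0.425 to 0.875 m from the base axis. Payload 8.4 kg.
Tool frame: the origin (TCP) lies at the centre of the arm's flange, where the gripper is bolted on; the fingertips stand 173 mm ahead of it and the grasp point (between the pads) lies 155 mm ahead of it (tips_ahead is the distance from the TCP to the fingertips, in m); z points along the fingers, y is the direction in which the jaws open and shut (so a half turn about z gives the same grasp; the last joint's range is limited). The gripper opens to 85 mm and grips with 20 to 120 N. Pads are 22 mm wide; open, the fingers measure 114 mm over their backs; the gripper's body (76 mm by 85 mm) begins 54 mm behind the grasp point. The pads swing forward as they close: fully open they stand 13 mm farther back than shut.
Start: joints at [-1.443, 0.333, 0.04, 1.465, -0.013, 1.343, -0.059], TCP at [0.146, 0.633, 0.405] pointing down, gripper open.
Joint ranges: [-2.58, 2.58], [-0.38, 2.09], [-1.3, 1.39], [0.25, 2.4], [-1.5, 4.64], [0.08, 2.09], [-2.65, 2.65]. Speed limits (rad/s): [2.22, 2.22, 2.79, 2.79, 3.14, 3.14, 3.14].

## Interface

Orientations are given as a unit quaternion [w, x, y, z].
In Python, from plant import * gives the robot as it stands.
- The arm moves only by the shell command python3 -m jog 'ROWS' [FORCE]. ROWS is JSON, one flat list of numbers, 5 for each row, row after row: the closure, from 0 (fully open) to 1 (shut), then the shift along the tool's x, y, z each as a share of 0.12 m, from -1 to 1, then the turn about the tool's z as a share of 0.08 rad, from -1 to 1. A call has 1 to 10 rows; each row shifts and turns the pose as measured when the row begins, along the tool's axes as they then stand; what a row does not reach is not made up. A row lasts 1/10 s, in which the tool goes at most 50 mm and 8.59 degrees, less where a joint would pass 70% of its speed; a pose out of reach is approached as far as the arm can. A call with a number of a shift or a turn outside -1 to 1 is refused whole. A call with a gripper value outside its range is refused whole. The fingers move at their own pace and stop on an object; FORCE is the grip in N (left out, the last holds). Time passes only in rows, so rows that do not move let the fingers close. It gives the time, the measured TCP pose, the force and the opening at its end, in the units of the state.
- sense(): the state, without advancing time (a new reading comes with each control period).
- camera(name): name is "scene" or "top"; returns the picture (480x640x3 uint8, blue, green, red); there is no depth.
- calibration(name): a dict with "mtx" (3x3 intrinsics, pixels), "world_from_camera" (4x4, takes a point from camera to world coordinates). Camera axes: x right, y down, z forward; pixel columns grow to the right and rows downward; lengths in m; the calibration is good to about 2 mm. A picture is of the moment at which its call begins. calibration takes no time and is no camera call.
- finish_job(): hands the job in, once; it reports no verdict.
Trained networks look in the newest picture that a camera, given by its name, has taken for a name from the list of things; names that differ only in an ending like _2 or _b are one class to them, and where a whole thing is asked for, a point or a joint stands for the part that bears it (a point fixed in the world has none). Each returns a list of dicts, best first, with "score" (0 to 1); they miss things now and then, are a little off and sometimes report something else, mostly with a low value. They report only what shows in the picture. A call takes as long as a camera call. They do not tell look-alikes from the thing itself.
- search_frame(camera, label): "at" ([column, row] as shares, 0 to 1, of the picture: columns of its width, rows of its height, amid what is visible of it).
- silhouettes(camera, label): "mask" (480x640 bool, what is visible of it) and "at" ([column, row] as shares, 0 to 1, of the picture: columns of its width, rows of its height, amid what is visible of it).
- spot_point(camera, label): "at" ([column, row] as shares, 0 to 1, of the picture: columns of its width, rows of its height: a listed point, or the origin of a listed thing).
The state is a dict: "time": time; "joint_positions": joint angles; "dq": joint speeds; "effort": joint torques, N m; "tcp_pos": TCP position; "orientation": TCP orientation; "contact_force": force on the tool from outside, world axes, zero at the start; "wrist_torque": the same for the moment, N m; "opening": opening from 0.0 (shut) to 1.0 (fully open).
Only numpy, scipy, OpenCV 4.12 (cv2) and the standard library are available. Lean on these libraries where they do the work, as an engineer would, in place of code of your own. Each camera call takes 0.05 s, during which the arm holds its last target.

## Working session

There is one attempt and no reset: what is moved stays moved. The work goes in short steps, Python scripts to look and compute and a shell command to move; the robot and the scene stay as the last step left them, time stands still between calls to the robot, and variables do not carry over. Pictures are saved under pics/ and viewed, and the job is handed in when it is done.

```bash
mkdir -p pics; ls; python3 - <<'E'
from plant import *
import cv2,numpy as np
for n in ("scene","top"):
    cv2.imwrite(f"pics/{n}0.png",camera(n))
    c=calibration(n);print(n,c["mtx"],c["world_from_camera"])
    for l in ("spacer_a_mid","gap_foot"):
        print(l,[(round(d["score"],2),np.round(np.array(d["at"])*[640,480],1)) for d in spot_point(n,l)])
    print([(round(d["score"],2),np.round(np.array(d["at"])*[640,480],1),d["mask"].sum()) for d in silhouettes(n,"spacer_a_mid")])
print(sense())
E
```

```text
pics
scene [[469.32323445   0.         313.29880151]
 [  0.         469.32323445 241.26776592]
 [  0.           0.           1.        ]] [[-0.6756219   0.47261931 -0.56583216  1.03380572]
 [ 0.73713262  0.41945006 -0.5298086   0.39259595]
 [-0.01305944 -0.77504364 -0.63177276  0.63062239]
 [ 0.          0.          0.          1.        ]]
spacer_a_mid [(0.87, array([232.1, 193.9])), (0.73, array([263.9, 171.6])), (0.66, array([217.6, 174.5])), (0.62, array([188.4, 192.4]))]
gap_foot [(0.96, array([378.2, 323. ]))]
[(0.67, array([189.9, 195.7]), np.int64(721)), (0.62, array([232.9, 192.5]), np.int64(730)), (0.59, array([264.2, 175.8]), np.int64(386)), (0.54, array([219.6, 172.4]), np.int64(334))]
top [[436.13443171   0.         313.051895  ]
 [  0.         436.13443171 232.18521847]
 [  0.           0.           1.        ]] [[ 4.93604846e-04 -9.86327221e-01  1.64797968e-01  3.58938231e-01]
 [-9.99696309e-01 -4.54705254e-03 -2.42201211e-02 -9.29011280e-02]
 [ 2.46383098e-02 -1.64735965e-01 -9.86029926e-01  8.22171479e-01]
 [ 0.00000000e+00  0.00000000e+00  0.00000000e+00  1.00000000
[... 373 characters left out ...]
me': 0.4, 'joint_positions': array([-1.44321161,  0.33330786,  0.03988121,  1.46549576, -0.01334252,
        1.34333063, -0.05850504]), 'dq': array([-0.00021034, -0.00086787,  0.00042331, -0.00151315,  0.00021219,
       -0.00029526,  0.00072773]), 'effort': array([-1.91681334e-03, -6.57550907e+01,  1.36080243e+00, -4.05323625e+01,
        1.64767454e-02,  5.04662952e-03,  5.34553223e-06]), 'tcp_pos': array([0.14615523, 0.63331577, 0.40459096]), 'orientation': array([ 1.58374856e-05,  1.13152581e-01,  9.93577613e-01, -1.39090649e-04]), 'contact_force': array([-0.58208276,  0.51340198,  0.0849193 ]), 'wrist_torque': array([-0.01087617, -0.02650981, -0.05487235]), 'opening': 0.998798238495971}
```

View pics/scene0.png

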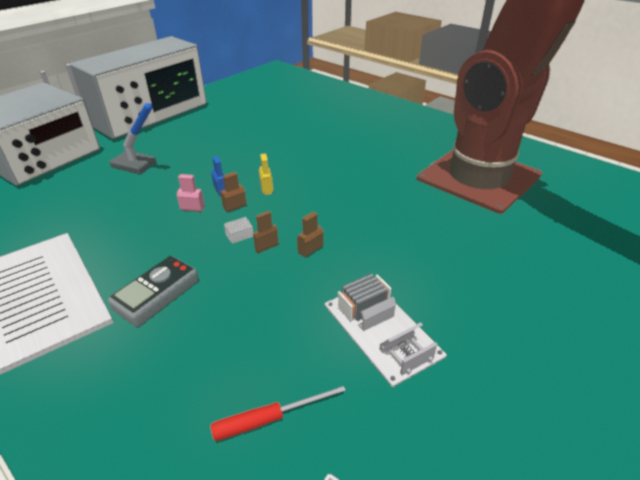

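View pics/top0.png

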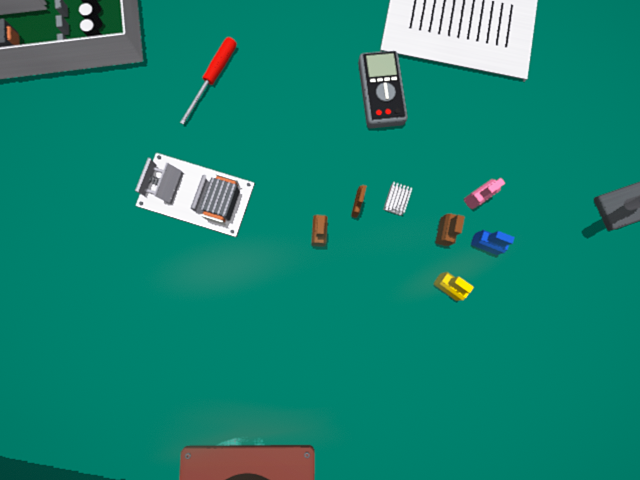

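```bash
python3 - <<'E'
import cv2,numpy as np
t=cv2.imread("pics/top0.png");s=cv2.imread("pics/scene0.png")
a=cv2.resize(t[140:250,120:265],None,fx=5,fy=5,interpolation=cv2.INTER_CUBIC)
b=cv2.resize(s[260:390,310:460],None,fx=5,fy=4.5,interpolation=cv2.INTER_CUBIC)
c=cv2.resize(t[170:310,300:520],None,fx=3.6,fy=3.6,interpolation=cv2.INTER_CUBIC)
d=cv2.resize(s[140:270,170:340],None,fx=4.5,fy=4.5,interpolation=cv2.INTER_CUBIC)
for n,i in zip("abcd",(a,b,c,d)): cv2.imwrite(f"pics/z_{n}.png",i)
E
```

```text
(no output)
```

View pics/z_a.png

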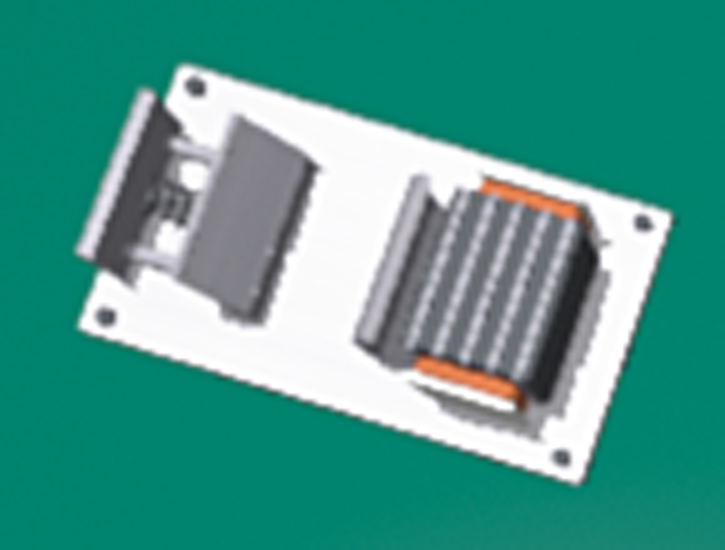

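View pics/z_b.png

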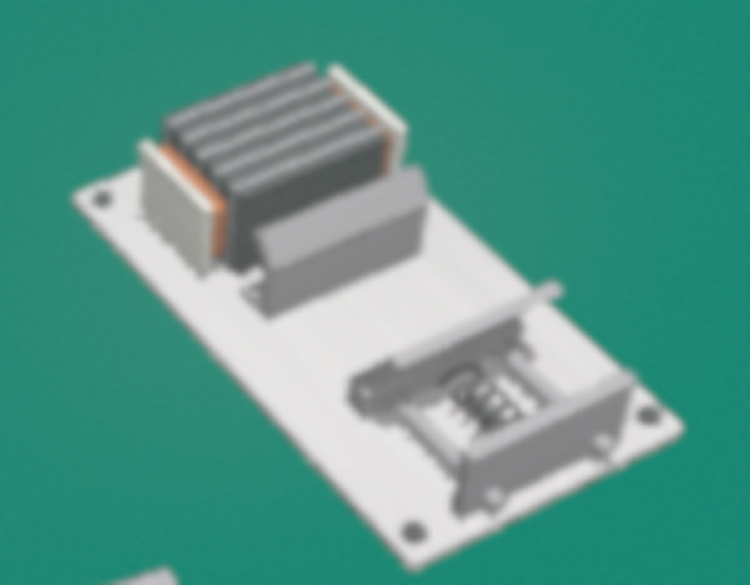

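View pics/z_c.png

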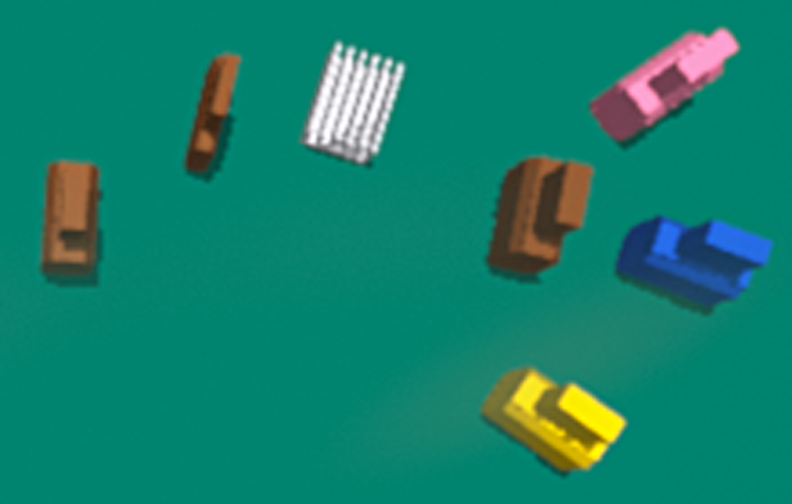

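View pics/z_d.png

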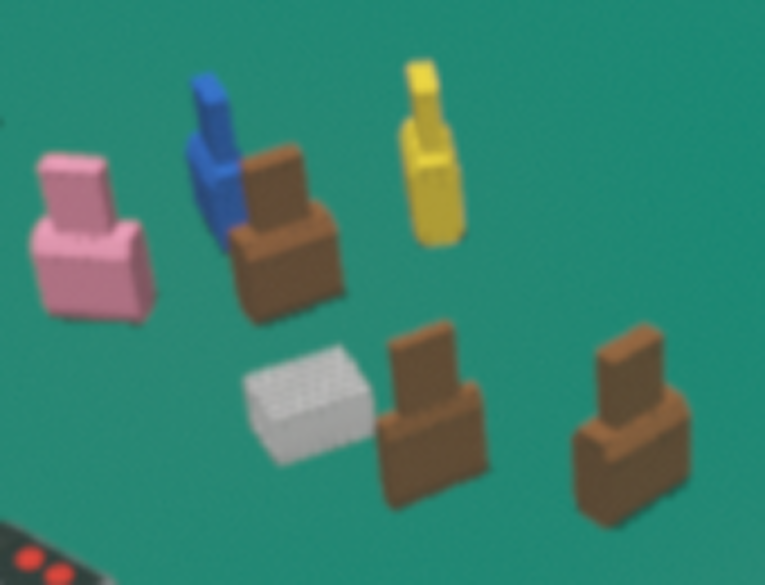

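```bash
cat > h.py <<'E'
from plant import *
import cv2,numpy as np
from scipy.optimize import minimize,least_squares
CAL={n:calibration(n) for n in("scene","top")}
def proj(n,P):
    c=CAL[n];T=np.linalg.inv(c["world_from_camera"]);P=np.atleast_2d(P)
    q=P@T[:3,:3].T+T[:3,3];q=q@c["mtx"].T;return q[:,:2]/q[:,2:]
def onz(n,uv,z):
    c=CAL[n];W=c["world_from_camera"];d=W[:3,:3]@np.linalg.solve(c["mtx"],[*uv,1]);o=W[:3,3]
    return o+d*(z-o[2])/d[2]
def tri(pix):
    A=[];B=[]
    for n,uv in pix.items():
        W=CAL[n]["world_from_camera"];d=W[:3,:3]@np.linalg.solve(CAL[n]["mtx"],[*uv,1]);d/=np.linalg.norm(d)
        M=np.eye(3)-np.outer(d,d);A.append(M);B.append(M@W[:3,3])
    return np.linalg.lstsq(np.vstack(A),np.hstack(B),rcond=None)[0]
def Rz(a):
    c,s=np.cos(a),np.sin(a);return np.array([[c,-s,0],[s,c,0],[0,0,1]])
def slab(z,wx,wy): return [(sx*wx/2,sy*wy/2,z) for sx in(-1,1) for sy in(-1,1)]
BODY=np.array(slab(-.044,.05,.016)+slab(-.039,.05,.026)+slab(.001,.05,.026)+slab(.006,.05,.016))
TAB=np.array(slab(.006,.03,.012)+slab(.044,.03,.012))
def smask(n,p,th,S=4):
    m=np.zeros((480*S,640*S),np.uint8)
    for V in(BODY,TAB):
        uv=proj(n,V@Rz(th).T+p);uv=(uv+.5)*S
        cv2.fillConvexPoly(m,cv2.convexHull(uv.astype(np.float32)).astype(np.int32),255)
    return cv2.resize(m,(640,480),interpolation=cv2.INTER_AREA)/255.
def brown(img):
    h=cv2.cvtColor(img,cv2.COLOR_BGR2HSV)
    return (((h[...,0]<20))&(h[...,1]>90)&(h[...,2]>25)).astype(np.uint8)
def fit(imgs,near,p0,th0,z=.044):
    obs={}
    for n in imgs:
        k,l,st,ce=cv2.connectedComponentsWithStats(brown(imgs[n]))
        i=min([i for i in range(1,k) if st[i,4]>60],key=lambda i:np.linalg.norm(ce[i]-near[n]))
        obs[n]=(l==i).astype(float);print(n,st[i],ce[i])
    def cost(v):
        return sum(np.abs(smask(n,np.array([v[0],v[1],z]),v[2])-obs[n]).sum()/obs[n].sum() for n in obs)
    best=None
    for t in th0:
        r=minimize(cost,[*p0,t],method="Nelder-Mead",options=dict(initial_simplex=[[p0[0],p0[1],t],[p0[0]+.01,p0[1],t],[p0[0],p0[1]+.01,t],[p0[0],p0[1],t+.3]],xatol=1e-5,fatol=1e-4))
        if best is None or r.fun<best.fun:best=r
    return best
E
python3 - <<'E'
from h import *
im={n:cv2.imread(f"pics/{n}0.png") for n in("scene","top")}
for near in ({"scene":(310,235),"top":(320,230)},{"scene":(232,192),"top":(450,229)}):
    p=tri(near);print("tri",p)
    r=fit(im,near,p[:2],[-.6,0,.6,1.2]);print(r.x,r.fun)
for g in ({"scene":(378.2,323),"top":(198.1,196.4)},): print("gap",tri(g),[onz(n,g[n],.006) for n in g])
cs=[onz("top",(u/5+120-.5+.1,v/5+140-.4),.006) for u,v in((180,65),(672,213),(582,485),(78,327))]
print(np.array(cs));e1=cs[1]-cs[0];e2=cs[2]-cs[3];print(np.arctan2(e1[1],e1[0]),np.arctan2(e2[1],e2[0]),np.linalg.norm(e1))
E
```

```text
tri [ 0.49334404 -0.1239193   0.03817654]
scene [298 213  24  43 675] [309.73925926 235.30666667]
top [312 215  15  28 343] [319.0728863  228.48396501]
[ 0.49564499 -0.1233504  -0.0253375 ] 0.5844900838642335
tri [ 0.49671194 -0.36351432  0.0399031 ]
scene [222 173  23  38 599] [232.49916528 192.68447412]
top [436 214  28  31 606] [449.2970297  228.48349835]
[ 0.49810144 -0.36329521 -0.3621872 ] 0.348321697533595
gap [0.56437192 0.10557479 0.00647814] [array([0.56489877, 0.10421947, 0.006     ]), array([0.56368565, 0.10688252, 0.006     ])]
[[0.65043578 0.19260196 0.006     ]
 [0.59254399 0.00100269 0.006     ]
 [0.48623366 0.03243922 0.006     ]
 [0.54611173 0.22479761 0.006     ]]
-1.864224754430639 -1.8725729019488315 0.2001542877568951
```

```bash
cat > ov.py <<'E'
from h import *
def spl(img,n,p,th):
    for V in(BODY,TAB):
        uv=proj(n,V@Rz(th).T+p)
        for i in range(0,len(V),4):
            q=uv[i:i+4][[0,1,3,2]]
            cv2.polylines(img,[np.int32(((q+.5)*F-O[n]*F))],1,(0,255,255),1,cv2.LINE_AA)
def gapl(img,n,g,th,tr=0,col=(0,0,255)):
    R=Rz(th)
    L=[[(-.033,0,0),(.033,0,0),(.033,0,.042),(-.033,0,.042)], # wall rough
       [(-.033,.044+tr,0),(.033,.044+tr,0),(.033,.044+tr,.015),(-.033,.044+tr,.015)],
       [(-.033,.044+tr,.015),(.033,.044+tr,.015),(.033,.062+tr,.046),(-.033,.062+tr,.046)]]
    for q in L:
        uv=proj(n,np.array(q)@R.T+g)
        cv2.polylines(img,[np.int32((uv+.5-O[n])*F)],1,col,1,cv2.LINE_AA)
    
F=5;O={}
def crop(im,n,o,s=(150,110)):
    O[n]=np.array(o);return cv2.resize(im[n][o[1]:o[1]+s[1],o[0]:o[0]+s[0]],None,fx=F,fy=F,interpolation=cv2.INTER_CUBIC)
E
python3 - <<'E'
from ov import *
im={n:cv2.imread(f"pics/{n}0.png") for n in("scene","top")}
g=np.array([.5644,.1056,.006])
out=[]
for n,o in(("top",(130,140)),("scene",(310,265))):
    c=crop(im,n,o,(150,110));gapl(c,n,g,-.297);cv2.imwrite(f"pics/ov_gap_{n}.png",c)
row=[]
for (p,t),oo in((((.49564,-.12335,.044),-.025),{"top":(290,200),"scene":(280,200)}),(((.4981,-.3633,.044),-.362),{"top":(420,200),"scene":(202,155)})):
    for n in oo:
        c=crop(im,n,oo[n],(70,60));spl(c,n,np.array(p),t);row.append(c)
cv2.imwrite("pics/ov_sp.png",np.vstack([np.hstack(row[:2]),np.hstack(row[2:])]))
E
```

```text
(no output)
```

View pics/ov_gap_top.png

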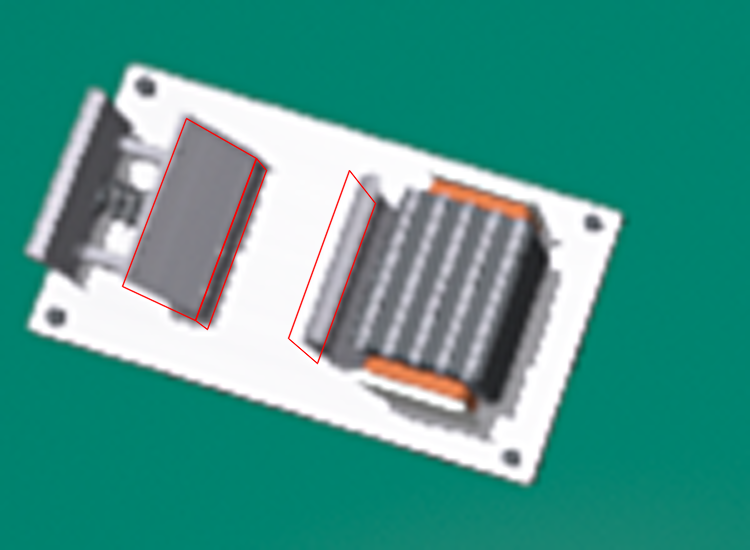

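View pics/ov_gap_scene.png

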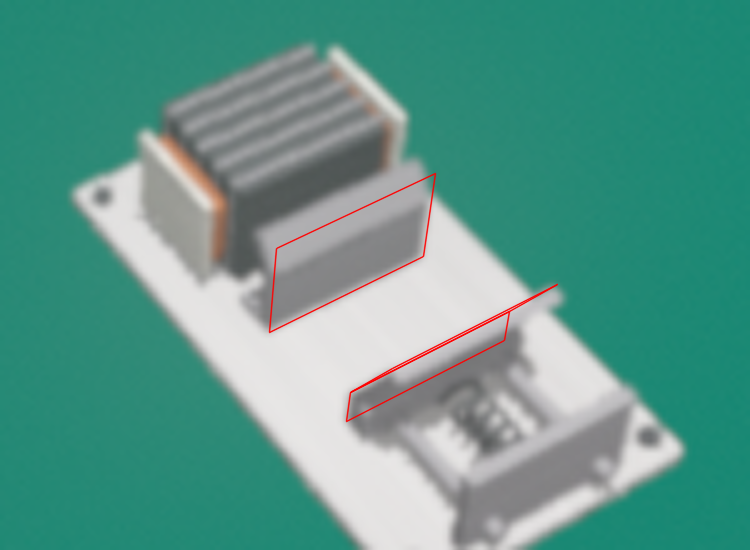

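View pics/ov_sp.png

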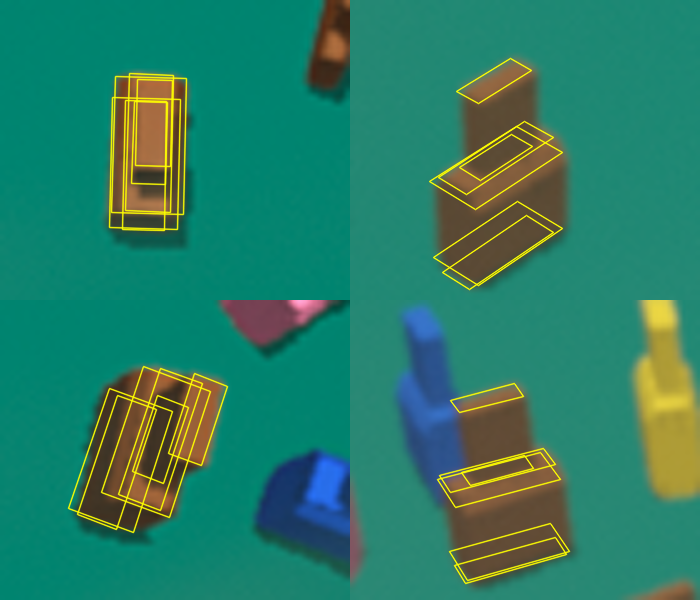

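```bash
cat > plan.py <<'E'
from h import *
from scipy.spatial.transform import Rotation as Ro
def state():
    s=sense();w,x,y,z=s["orientation"];R=Ro.from_quat([x,y,z,w]).as_matrix()
    return s,s["tcp_pos"],R
def yaw(R): return np.arctan2(R[1,1],R[0,1])
def plan(target,ya,step=.045,c=0,extra=0,p=None,R=None):
    s,p0,R0=state();p=p0 if p is None else p;R=R0 if R is None else R
    target=np.array(target,float);out=[]
    print("now",np.round(p,4),"yaw",round(yaw(R),4),"j",np.round(s["joint_positions"],2),"op",round(s["opening"],3),"F",np.round(s["contact_force"],1),"t",s["time"],"tilt",np.round(R[:,2],4))
    dy=(ya-yaw(R)+np.pi/2)%np.pi-np.pi/2   # world yaw change
    n=int(max(np.ceil(np.linalg.norm(target-p)/step),np.ceil(abs(dy)/.078)))
    for i in range(n):
        d=(target-p)/(n-i);t=-dy/n
        l=R.T@d/.12
        out.append([c,*[round(float(v),2) for v in l],round(t/.08,2)])
        p=p+d;R=R@Ro.from_rotvec([0,0,t]).as_matrix()
    print(n,"rows");
    for i in range(0,n,10): print(str([v for r in out[i:i+10] for v in r]).replace(" ",""))
    return p,R
E
python3 - <<'E'
from plan import *
p,R=plan([.46,.40,.40],.9)
plan([.496,-.123,.30],-.025,p=p,R=R)
E
```

```text
now [0.1462 0.6333 0.4046] yaw 1.344 j [-1.44  0.33  0.04  1.47 -0.01  1.34 -0.06] op 0.999 F [-0.6  0.5  0.1] t 0.4 tilt [-0.e+00 -3.e-04 -1.e+00]
9 rows
[0,-0.33,-0.15,0.0,np.float64(0.62),0,-0.34,-0.13,0.0,np.float64(0.62),0,-0.34,-0.11,0.0,np.float64(0.62),0,-0.35,-0.09,0.0,np.float64(0.62),0,-0.35,-0.08,0.0,np.float64(0.62),0,-0.36,-0.06,0.0,np.float64(0.62),0,-0.36,-0.04,0.0,np.float64(0.62),0,-0.36,-0.02,0.0,np.float64(0.62),0,-0.36,-0.01,0.0,np.float64(0.62)]
now [0.46 0.4  0.4 ] yaw 0.9 j [-1.44  0.33  0.04  1.47 -0.01  1.34 -0.06] op 0.999 F [-0.6  0.5  0.1] t 0.4 tilt [-0.e+00 -3.e-04 -1.e+00]
12 rows
[0,-0.25,-0.27,0.07,np.float64(0.96),0,-0.27,-0.25,0.07,np.float64(0.96),0,-0.28,-0.23,0.07,np.float64(0.96),0,-0.3,-0.21,0.07,np.float64(0.96),0,-0.32,-0.18,0.07,np.float64(0.96),0,-0.33,-0.16,0.07,np.float64(0.96),0,-0.34,-0.13,0.07,np.float64(0.96),0,-0.35,-0.1,0.07,np.float64(0.96),0,-0.36,-0.08,0.07,np.float64(0.96),0,-0.36,-0.05,0.07,np.float64(0.96)]
[0,-0.36,-0.02,0.07,np.float64(0.96),0,-0.36,0.01,0.07,np.float64(0.96)]
```

```bash
python3 -m jog '[0,-0.33,-0.15,0,0.6, 0,-0.34,-0.13,0,0.6, 0,-0.34,-0.11,0,0.6, 0,-0.35,-0.09,0,0.6, 0,-0.35,-0.08,0,0.6, 0,-0.36,-0.06,0,0.6, 0,-0.36,-0.04,0,0.6, 0,-0.36,-0.02,0,0.6, 0,-0.36,0,0,0.6]'; python3 - <<'E'
from plan import *
plan([.496,-.123,.30],-.025)
E
```

```text
time: 1.3
tcp_pos: [0.4643, 0.3985, 0.4037]
orientation: [-0.002, 0.324, 0.946, 0.001]
contact_force: [-0.5, -0.0, -0.1]
opening: 1.001
now [0.4643 0.3985 0.4037] yaw 0.9104 j [-1.03  0.26  0.3   1.58 -0.08  1.32  0.2 ] op 1.001 F [-0.5 -0.  -0.1] t 1.3 tilt [-0.0027  0.0035 -1.    ]
12 rows
[0,-0.24,-0.27,0.07,np.float64(0.97),0,-0.26,-0.25,0.07,np.float64(0.97),0,-0.28,-0.23,0.07,np.float64(0.97),0,-0.3,-0.21,0.07,np.float64(0.97),0,-0.31,-0.19,0.07,np.float64(0.97),0,-0.33,-0.16,0.07,np.float64(0.97),0,-0.34,-0.14,0.07,np.float64(0.97),0,-0.35,-0.11,0.07,np.float64(0.97),0,-0.35,-0.08,0.07,np.float64(0.97),0,-0.36,-0.05,0.07,np.float64(0.97)]
[0,-0.36,-0.03,0.07,np.float64(0.97),0,-0.36,0.0,0.07,np.float64(0.97)]
```

Tracks accurately.

```bash
sed -i 's/round(t\/.08,2)\]/round(float(t)\/.08,2)]/' plan.py
python3 -m jog '[0,-0.24,-0.27,0.07,0.97, 0,-0.26,-0.25,0.07,0.97, 0,-0.28,-0.23,0.07,0.97, 0,-0.3,-0.21,0.07,0.97, 0,-0.31,-0.19,0.07,0.97, 0,-0.33,-0.16,0.07,0.97, 0,-0.34,-0.14,0.07,0.97, 0,-0.35,-0.11,0.07,0.97, 0,-0.35,-0.08,0.07,0.97, 0,-0.36,-0.05,0.07,0.97]'
python3 -m jog '[0,-0.36,-0.03,0.07,0.97, 0,-0.36,0,0.07,0.97, 0,0,0,0,0]'
python3 - <<'E'
from plan import *
plan([.4956,-.1235,.30],-.025)
p,R=plan([.4956,-.1235,.228],-.025,step=.03)
for n in("top","scene"):cv2.imwrite(f"pics/{n}1.png",camera(n))
E
```

```text
time: 2.3
tcp_pos: [0.4884, -0.0544, 0.3167]
orientation: [-0.001, 0.671, 0.742, 0.005]
contact_force: [1.3, -0.5, -0.4]
opening: 0.997
time: 2.6
tcp_pos: [0.4882, -0.1502, 0.299]
orientation: [0.0, 0.732, 0.681, 0.005]
contact_force: [-0.3, 0.2, -0.2]
opening: 1.003
now [ 0.4882 -0.1502  0.299 ] yaw -0.0717 j [-0.5   0.16  0.78  1.96 -0.14  1.06  0.27] op 1.003 F [-0.3  0.2 -0.2] t 2.6 tilt [ 0.0083  0.0067 -0.9999]
1 rows
[0,0.23,0.05,-0.01,-0.58]
now [ 0.4882 -0.1502  0.299 ] yaw -0.0717 j [-0.5   0.16  0.78  1.96 -0.14  1.06  0.27] op 1.003 F [-0.3  0.2 -0.2] t 2.6 tilt [ 0.0083  0.0067 -0.9999]
3 rows
[0,0.07,0.01,0.2,-0.19,0,0.07,0.01,0.2,-0.19,0,0.07,0.02,0.2,-0.19]
```

View pics/scene1.png

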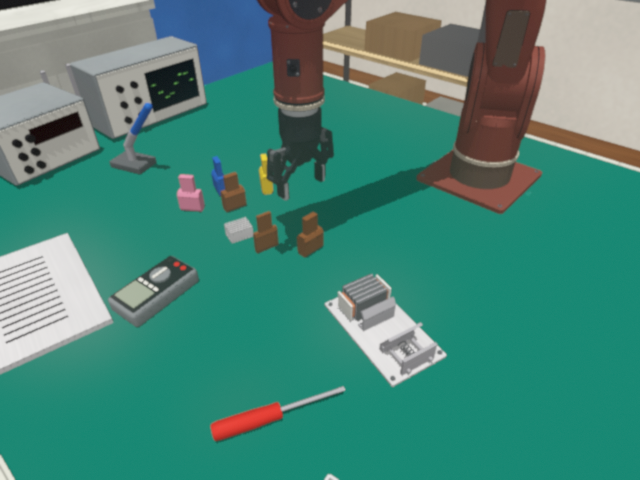

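```bash
cat >> plan.py <<'E'
def tip(target,ya,**k):
    s,p,R=state();z=R[:,2];print("tip now",np.round(p+.165*z,4))
    t=np.array(target,float)-.165*z;t[2]=target[2]+.173
    return plan(t,ya,**k)
E
python3 -m jog '[0,0.23,0.05,0,-0.58, 0,0,0,0,0]'
python3 - <<'E'
from plan import *
tip([.4956,-.1235,.055],-.025,step=.03)
E
```

```text
time: 2.9
tcp_pos: [0.4975, -0.1159, 0.2999]
orientation: [-0.0, 0.712, 0.702, 0.007]
contact_force: [1.0, 1.3, 0.0]
opening: 1.003
tip now [ 0.499  -0.1143  0.1349]
now [ 0.4975 -0.1159  0.2999] yaw -0.0134 j [-0.53  0.15  0.75  1.96 -0.13  1.06  0.25] op 1.003 F [1.  1.3 0. ] t 2.9 tilt [ 0.0088  0.0098 -0.9999]
3 rows
[0,-0.03,-0.01,0.2,0.05,0,-0.03,-0.01,0.2,0.05,0,-0.03,-0.01,0.2,0.05]
```

```bash
python3 -m jog '[0,-0.06,-0.02,0.15,-0.05, 0,0,0,0.1,0, 0,0,0,0,0]'
python3 - <<'E'
from plan import *
tip([.4956,-.1235,.055],-.025,step=.03)
E
```

```text
time: 3.2
tcp_pos: [0.4964, -0.1187, 0.2698]
orientation: [-0.0, 0.707, 0.707, 0.008]
contact_force: [0.4, 0.2, -0.2]
opening: 1.002
tip now [ 0.4982 -0.1167  0.1048]
now [ 0.4964 -0.1187  0.2698] yaw -0.0012 j [-0.51  0.2   0.74  1.99 -0.17  1.    0.31] op 1.002 F [ 0.4  0.2 -0.2] t 3.2 tilt [ 0.0108  0.0117 -0.9999]
2 rows
[0,-0.03,-0.01,0.17,0.15,0,-0.03,-0.01,0.17,0.15]
```

```bash
python3 -m jog '[0,-0.06,-0.02,0.1,0.3, 0,0,0,0.12,0, 0,0,0,0.08,0, 0,0,0,0,0]'
python3 - <<'E'
from plan import *
tip([.4956,-.1235,.055],-.025,step=.03)
E
```

```text
time: 3.6
tcp_pos: [0.4945, -0.1252, 0.2312]
orientation: [-0.0, 0.716, 0.698, 0.008]
contact_force: [-0.5, 0.4, -0.4]
opening: 0.999
tip now [ 0.4963 -0.1232  0.0662]
now [ 0.4945 -0.1252  0.2312] yaw -0.0266 j [-0.48  0.26  0.73  2.03 -0.24  0.92  0.35] op 0.999 F [-0.5  0.4 -0.4] t 3.6 tilt [ 0.0111  0.012  -0.9999]
1 rows
[0,-0.0,-0.01,0.03,-0.02]
```

```bash
python3 -m jog '[0,0,0,0.02,0, 0.6,0,0,0,0, 0.8,0,0,0,0, 0.8,0,0,0,0, 0.8,0,0,0,0, 0.8,0,0,0,0]' 60
python3 - <<'E'
from plan import *
for n in("top","scene"):cv2.imwrite(f"pics/{n}2.png",camera(n))
cv2.imwrite("pics/z2.png",cv2.resize(cv2.imread("pics/scene2.png")[150:270,230:390],None,fx=4.5,fy=4.5))
tip([.4956,-.1235,.055],-.025,step=.03)
E
```

```text
time: 4.2
tcp_pos: [0.495, -0.1254, 0.2294]
orientation: [-0.0, 0.716, 0.698, 0.009]
contact_force: [0.0, 0.3, 0.4]
opening: 0.339
tip now [ 0.497  -0.1234  0.0644]
now [ 0.495  -0.1254  0.2293] yaw -0.0269 j [-0.48  0.27  0.73  2.03 -0.24  0.92  0.35] op 0.338 F [ 0.4 -0.5 -1.1] t 4.3 tilt [ 0.012   0.0118 -0.9999]
1 rows
[0,-0.0,-0.01,0.01,-0.02]
```

View pics/z2.png

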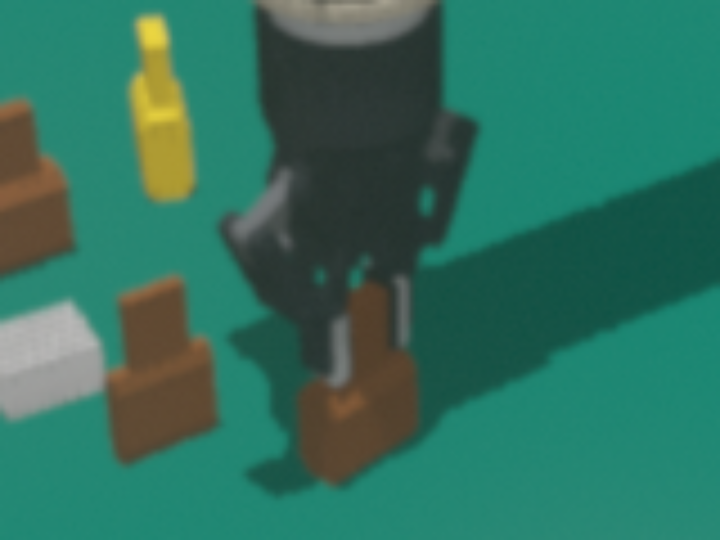

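```bash
python3 -m jog '[0.8,0,0,-0.2,0, 0.8,0,0,-0.3,0, 0.8,0,0,-0.2,0, 0.8,0,0,0,0]'
python3 - <<'E'
from plan import *
tip([.5688,.1199,.155],-.297,c=.8,step=.035)
E
```

```text
time: 4.7
tcp_pos: [0.4934, -0.1264, 0.3152]
orientation: [-0.001, 0.717, 0.697, 0.007]
contact_force: [1.0, -0.3, -0.8]
opening: 0.342
tip now [ 0.4948 -0.1245  0.1502]
now [ 0.4934 -0.1264  0.3152] yaw -0.0274 j [-0.54  0.13  0.77  1.95 -0.11  1.1   0.25] op 0.342 F [ 1.  -0.3 -0.8] t 4.7 tilt [ 0.009   0.0112 -0.9999]
8 rows
[0.8,0.26,0.07,-0.01,0.42,0.8,0.26,0.06,-0.01,0.42,0.8,0.26,0.05,-0.01,0.42,0.8,0.26,0.04,-0.01,0.42,0.8,0.26,0.04,-0.01,0.42,0.8,0.26,0.03,-0.01,0.42,0.8,0.27,0.02,-0.01,0.42,0.8,0.27,0.01,-0.01,0.42]
```

```bash
python3 -m jog '[0.8,0.26,0.07,-0.01,0.42, 0.8,0.26,0.06,-0.01,0.42, 0.8,0.26,0.05,-0.01,0.42, 0.8,0.26,0.04,-0.01,0.42, 0.8,0.26,0.04,-0.01,0.42, 0.8,0.26,0.03,-0.01,0.42, 0.8,0.2,0.02,-0.01,0.35, 0.8,0.1,0.01,-0.01,0.2, 0.8,0,0,0,0]'
python3 - <<'E'
from plan import *
tip([.5688,.1199,.155],-.297,c=.8,step=.035)
E
```

```text
time: 5.6
tcp_pos: [0.5619, 0.0981, 0.3214]
orientation: [-0.003, 0.8, 0.6, 0.005]
contact_force: [-0.4, 0.2, -1.0]
opening: 0.342
tip now [0.5625 0.1    0.1565]
now [0.5619 0.0981 0.3214] yaw -0.2846 j [-0.8   0.26  0.64  1.8  -0.18  1.13 -0.38] op 0.342 F [-0.4  0.2 -1. ] t 5.6 tilt [ 0.0042  0.0116 -0.9999]
1 rows
[0.8,0.17,0.0,-0.05,0.15]
```

```bash
python3 -m jog '[0.8,0.13,0,0,0.12, 0.8,0.02,0,0,0, 0.8,0,0,0.15,0, 0.8,0,0,0.1,0, 0.8,0,0,0,0]'
python3 - <<'E'
from ov import *
from plan import *
tip([.5688,.1199,.14],-.297,c=.8,step=.035)
im={n:camera(n) for n in("top","scene")}
s,p,R=state();t=p+.165*R[:,2]
sp=np.array([t[0],t[1],p[2]-.2293+.044]);print(sp)
g=np.array([.5644,.1056,.006])
for n,o in(("top",(130,140)),("scene",(310,255))):
    c=crop(im,n,o,(150,120));gapl(c,n,g,-.297);spl(c,n,sp,yaw(R));cv2.imwrite(f"pics/ov3_{n}.png",c)
E
```

```text
time: 6.1
tcp_pos: [0.5668, 0.1146, 0.2891]
orientation: [-0.003, 0.804, 0.595, 0.004]
contact_force: [-0.1, -0.3, -0.7]
opening: 0.336
tip now [0.5672 0.1164 0.1241]
now [0.5668 0.1146 0.2891] yaw -0.2962 j [-0.8   0.31  0.63  1.81 -0.22  1.08 -0.39] op 0.336 F [-0.1 -0.3 -0.7] t 6.1 tilt [ 0.0025  0.0105 -0.9999]
1 rows
[0.8,0.03,0.0,-0.2,0.01]
[0.56798537 0.1164646  0.10523461]
```

View pics/ov3_top.png

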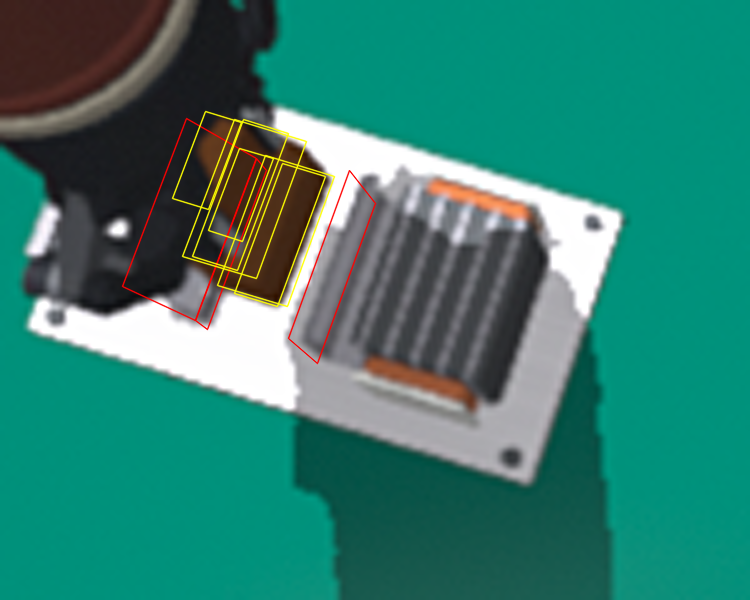

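View pics/ov3_scene.png

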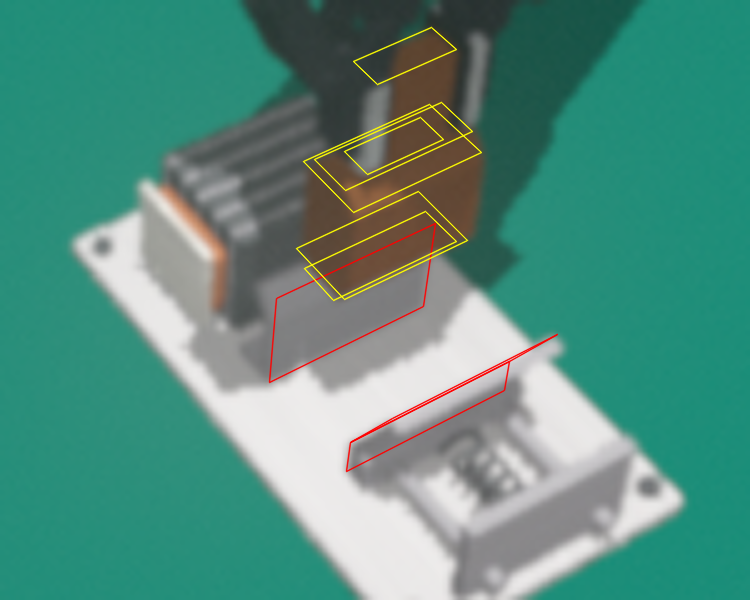

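```bash
python3 -m jog '[0.8,0.035,0,0,0, 0.8,0,0,0,0]'
python3 - <<'E'
from plan import *
tip([.5688,.1199,.10],-.297,c=.8,step=.035)
E
```

```text
time: 6.4
tcp_pos: [0.569, 0.1185, 0.2918]
orientation: [-0.003, 0.804, 0.595, 0.006]
contact_force: [0.6, -0.3, -0.5]
opening: 0.344
tip now [0.57   0.1204 0.1268]
now [0.569  0.1185 0.2918] yaw -0.2973 j [-0.8   0.32  0.63  1.8  -0.22  1.08 -0.39] op 0.344 F [ 0.6 -0.3 -0.5] t 6.4 tilt [ 0.0056  0.0119 -0.9999]
1 rows
[0.8,-0.01,-0.01,0.16,-0.0]
```

```bash
python3 -m jog '[0.8,0,0,0.12,0, 0.8,0,0,0.12,0, 0.8,0,0,0.08,0, 0.8,0,0,0,0]'
python3 - <<'E'
from plan import *
tip([.5688,.1199,.062],-.297,c=.8,step=.035)
E
```

```text
time: 6.8
tcp_pos: [0.5693, 0.1191, 0.2504]
orientation: [-0.003, 0.804, 0.595, 0.006]
contact_force: [-0.2, 0.1, -0.4]
opening: 0.337
tip now [0.5703 0.1212 0.0854]
now [0.5693 0.1191 0.2504] yaw -0.2969 j [-0.78  0.37  0.61  1.84 -0.26  1.01 -0.36] op 0.337 F [-0.2  0.1 -0.4] t 6.8 tilt [ 0.0063  0.0124 -0.9999]
1 rows
[0.8,-0.02,-0.01,0.13,0.0]
```

```bash
python3 -m jog '[0.8,-0.01,0,0.06,0, 0.8,0,0,0.04,0, 0.8,0,0,0.03,0, 0.8,0,0,0,0]'
python3 - <<'E'
from plan import *
tip([.5688,.1199,.062],-.297,c=.8,step=.035)
E
```

```text
time: 7.2
tcp_pos: [0.5698, 0.1183, 0.2357]
orientation: [-0.004, 0.804, 0.595, 0.007]
contact_force: [-0.2, -0.5, -0.7]
opening: 0.34
tip now [0.571  0.1206 0.0707]
now [0.5698 0.1183 0.2357] yaw -0.2971 j [-0.77  0.39  0.6   1.85 -0.27  0.98 -0.35] op 0.34 F [-0.2 -0.5 -0.7] t 7.2 tilt [ 0.0072  0.0143 -0.9999]
1 rows
[0.8,-0.01,-0.02,0.01,-0.0]
```

```bash
python3 -m jog '[0.8,0,0,0.015,0, 0.8,0,0,0.01,0]'; python3 -m jog '[0.4,0,0,0,0, 0.2,0,0,0,0, 0,0,0,0,0, 0,0,0,0,0]'
python3 -m jog '[0,0,0,-0.15,0, 0,0,0,-0.25,0, 0,0,0,-0.3,0, 0,0,0,0,0]'
python3 - <<'E'
from plan import *
tip([.50,-.30,.145],-.362,c=0,step=.045)
E
```

```text
time: 7.4
tcp_pos: [0.5703, 0.1184, 0.2353]
orientation: [-0.004, 0.804, 0.595, 0.008]
contact_force: [-8.1, -2.7, 17.6]
opening: 0.342
time: 7.8
tcp_pos: [0.5706, 0.1184, 0.2355]
orientation: [-0.004, 0.804, 0.595, 0.009]
contact_force: [1.3, -1.0, 0.5]
opening: 0.989
time: 8.2
tcp_pos: [0.5694, 0.1169, 0.3204]
orientation: [-0.004, 0.804, 0.594, 0.007]
contact_force: [1.0, 0.1, 0.3]
opening: 0.998
tip now [0.5704 0.1194 0.1554]
now [0.5694 0.1169 0.3204] yaw -0.2975 j [-0.81  0.28  0.64  1.77 -0.2   1.14 -0.41] op 0.998 F [1.  0.1 0.3] t 8.2 tilt [ 0.006   0.0149 -0.9999]
10 rows
[0,-0.35,0.05,-0.0,0.08,0,-0.35,0.05,-0.0,0.08,0,-0.35,0.05,-0.0,0.08,0,-0.35,0.05,-0.0,0.08,0,-0.35,0.06,-0.0,0.08,0,-0.35,0.06,-0.0,0.08,0,-0.35,0.06,-0.0,0.08,0,-0.35,0.06,-0.0,0.08,0,-0.35,0.06,-0.0,0.08,0,-0.35,0.07,-0.0,0.08]
```

```bash
python3 -m jog '[0,-0.35,0.05,0,0.08, 0,-0.35,0.05,0,0.08, 0,-0.35,0.05,0,0.08, 0,-0.35,0.05,0,0.08, 0,-0.35,0.06,0,0.08, 0,-0.35,0.06,0,0.08, 0,-0.35,0.06,0,0.08, 0,-0.25,0.06,0,0.08, 0,-0.15,0.06,0,0, 0,0,0,0,0]'
python3 - <<'E'
from ov import *
from plan import *
tip([.4981,-.3633,.13],-.362,c=0,step=.045)
im={n:camera(n) for n in("top","scene")}
g=np.array([.5644,.1056,.006])
near={"top":(190,180),"scene":(380,310)}
r=fit({"top":im["top"]},near,[.569,.119],[-.3],z=.05);print(r.x,r.fun)
for n,o in(("top",(130,140)),("scene",(310,255))):
    c=crop(im,n,o,(150,120));gapl(c,n,g,-.297);spl(c,n,np.array([*r.x[:2],.05]),r.x[2]);cv2.imwrite(f"pics/ov4_{n}.png",c)
cv2.imwrite("pics/top4.png",im["top"])
R=Rz(-.297);print("in gap",R.T@(np.array([*r.x[:2],.05])-g))
E
```

```text
time: 9.2
tcp_pos: [0.5165, -0.2372, 0.3116]
orientation: [-0.004, 0.818, 0.575, 0.008]
contact_force: [-0.8, 0.3, 0.5]
opening: 1.002
tip now [ 0.5178 -0.2347  0.1466]
now [ 0.5165 -0.2372  0.3116] yaw -0.3452 j [-0.33  0.3   0.82  1.82 -0.26  1.13  0.23] op 1.002 F [-0.8  0.3  0.5] t 9.2 tilt [ 0.0083  0.0153 -0.9998]
3 rows
[0,-0.36,0.07,0.02,0.07,0,-0.35,0.07,0.02,0.07,0,-0.35,0.07,0.02,0.07]
top [172 171  27  34 609] [184.58456486 186.60098522]
[ 0.57269604  0.12340806 -0.14676925] 0.17768762677484787
in gap [0.00272125 0.01945626 0.044     ]
```

View pics/ov4_top.png

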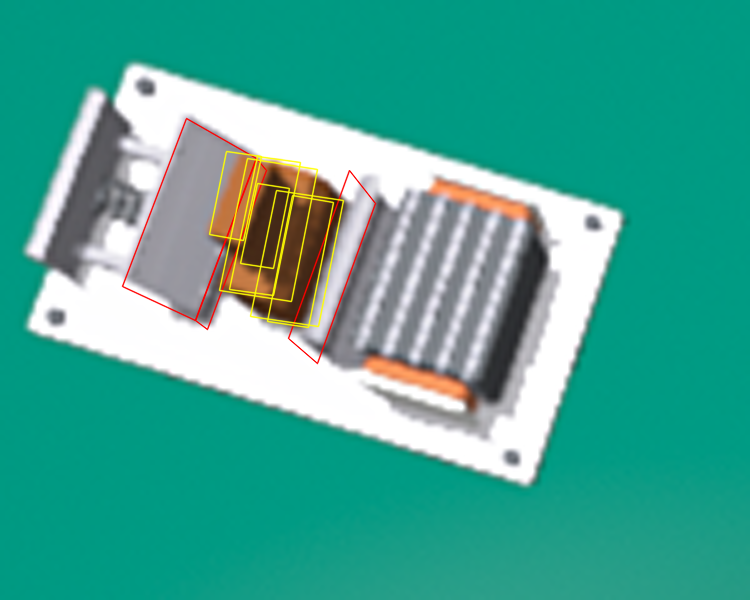

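View pics/ov4_scene.png

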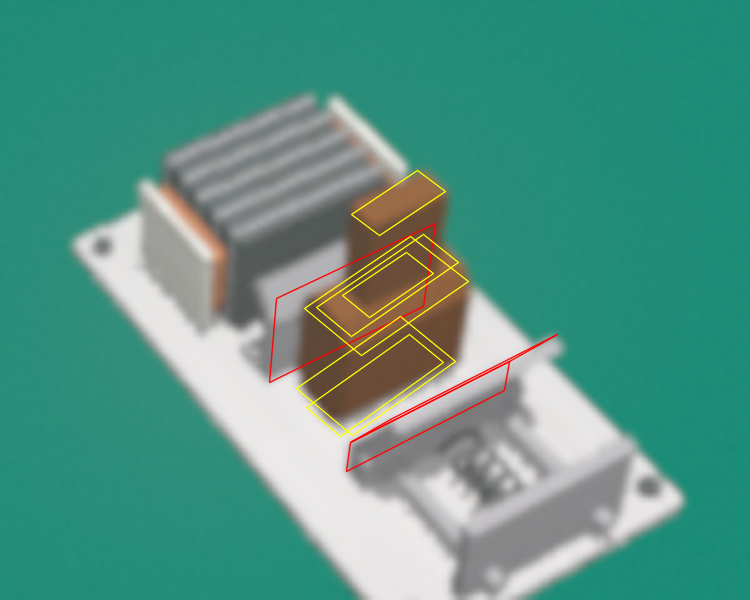

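```bash
python3 - <<'E'
from ov import *
import ov
ov.F=7
im={"top":cv2.imread("pics/top4.png")}
g=np.array([.5644,.1056,.006]);R=Rz(-.297)
o=[]
for y in(.0145,.0165,.0185):
    c=crop(im,"top",(155,155),(50,60));c=cv2.convertScaleAbs(c,alpha=1.3,beta=25);spl(c,"top",g+R@[0.001,y,.044],-.297);o.append(c[:, :260] if 0 else c)
cv2.imwrite("pics/cmp4.png",cv2.resize(np.hstack(o),None,fx=.76,fy=.76))
E
```

```text
(no output)
```

View pics/cmp4.png

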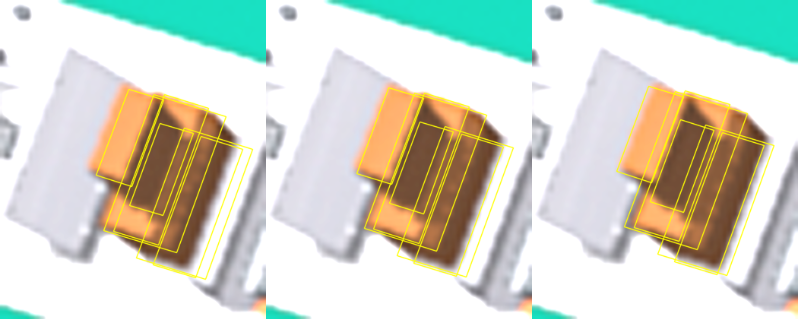

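```bash
python3 -m jog '[0,-0.36,0.07,0.02,0.07, 0,-0.32,0.07,0.02,0.07, 0,-0.2,0.06,0,0.05, 0,0,0,0,0]'
python3 - <<'E'
from plan import *
tip([.4981,-.3633,.12],-.362,c=0,step=.045)
E
```

```text
time: 9.7
tcp_pos: [0.5079, -0.3367, 0.3027]
orientation: [-0.006, 0.818, 0.576, 0.009]
contact_force: [-0.5, -0.4, 0.7]
opening: 1.002
tip now [ 0.5092 -0.3332  0.1377]
now [ 0.5079 -0.3367  0.3027] yaw -0.3441 j [-0.12  0.42  0.81  1.72 -0.35  1.16  0.45] op 1.002 F [-0.5 -0.4  0.7] t 9.7 tilt [ 0.0076  0.0212 -0.9997]
1 rows
[0,-0.27,-0.0,0.07,0.22]
```

```bash
python3 -m jog '[0,-0.24,0,0.05,0.2, 0,-0.01,0,0.08,0, 0,0,0,0,0]'
python3 - <<'E'
from plan import *
tip([.4981,-.3633,.055],-.362,c=0,step=.045)
E
```

```text
time: 10.0
tcp_pos: [0.5006, -0.36, 0.2848]
orientation: [-0.008, 0.821, 0.571, 0.01]
contact_force: [0.4, 0.5, -0.2]
opening: 0.997
tip now [ 0.5018 -0.3559  0.1198]
now [ 0.5006 -0.36    0.2848] yaw -0.3541 j [-0.06  0.45  0.8   1.72 -0.38  1.14  0.5 ] op 0.997 F [ 0.4  0.5 -0.2] t 10.0 tilt [ 0.0074  0.0245 -0.9997]
2 rows
[0,-0.04,-0.0,0.24,0.05,0,-0.04,-0.0,0.24,0.05]
```

```bash
python3 -m jog '[0,-0.06,0,0.1,0.1, 0,-0.01,0,0.12,0, 0,0,0,0.1,0, 0,0,0,0,0]'
python3 - <<'E'
from plan import *
tip([.4981,-.3633,.055],-.362,c=0,step=.045)
E
```

```text
time: 10.4
tcp_pos: [0.5, -0.3629, 0.2426]
orientation: [-0.009, 0.821, 0.57, 0.011]
contact_force: [-0.4, 0.3, -0.1]
opening: 0.998
tip now [ 0.5012 -0.3585  0.0776]
now [ 0.5    -0.3629  0.2426] yaw -0.3568 j [-0.03  0.5   0.78  1.75 -0.43  1.07  0.54] op 0.998 F [-0.4  0.3 -0.1] t 10.4 tilt [ 0.0075  0.0269 -0.9996]
1 rows
[0,-0.05,-0.01,0.12,0.07]
```

```bash
python3 -m jog '[0,-0.05,0,0.06,0.05, 0,-0.005,0,0.05,0.02, 0,0,0,0,0]'
python3 - <<'E'
from plan import *
tip([.4981,-.3633,.056],-.362,c=0,step=.045)
E
```

```text
time: 10.7
tcp_pos: [0.4978, -0.3688, 0.2278]
orientation: [-0.009, 0.823, 0.568, 0.011]
contact_force: [0.3, 0.9, 0.9]
opening: 0.999
tip now [ 0.499  -0.3643  0.0629]
now [ 0.4978 -0.3688  0.2278] yaw -0.3623 j [-0.01  0.53  0.77  1.75 -0.44  1.05  0.56] op 0.999 F [0.3 0.9 0.9] t 10.7 tilt [ 0.0071  0.0271 -0.9996]
1 rows
[0,0.01,-0.01,-0.01,-0.0]
```

```bash
python3 -m jog '[0,0,0,-0.01,0, 0.6,0,0,0,0, 0.8,0,0,0,0, 0.8,0,0,0,0, 0.8,0,0,0,0, 0.8,0,0,0,0]' 70
python3 - <<'E'
from plan import *
cv2.imwrite("pics/z5.png",cv2.resize(camera("scene")[110:230,150:310],None,fx=4.5,fy=4.5))
tip([.4981,-.3633,.056],-.362,c=0,step=.045)
E
```

```text
time: 11.3
tcp_pos: [0.4981, -0.3694, 0.2305]
orientation: [-0.008, 0.823, 0.568, 0.011]
contact_force: [0.1, 0.0, -0.6]
opening: 0.344
tip now [ 0.4996 -0.3651  0.0655]
now [ 0.4981 -0.3694  0.2304] yaw -0.3627 j [-0.01  0.52  0.77  1.75 -0.44  1.05  0.55] op 0.34 F [ 0.3 -0.7  0.9] t 11.35 tilt [ 0.0089  0.0261 -0.9996]
1 rows
[0,0.01,-0.02,0.01,-0.01]
```

View pics/z5.png

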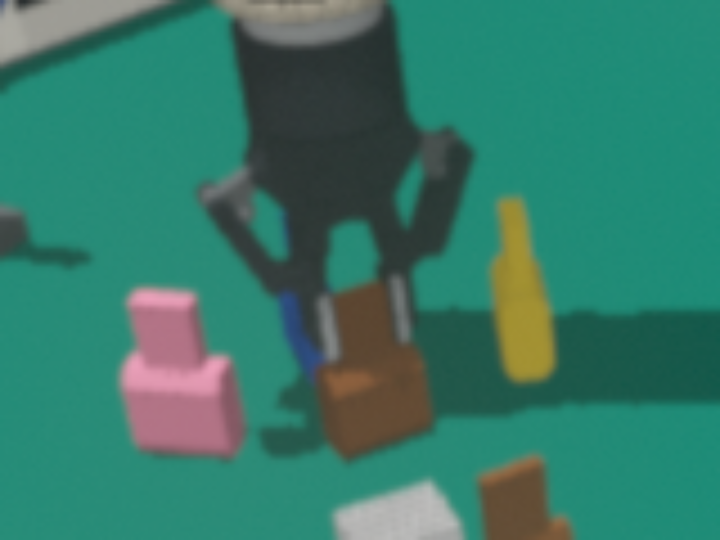

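```bash
python3 -m jog '[0.8,0,0,-0.2,0, 0.8,0,0,-0.3,0, 0.8,0,0,-0.3,0, 0.8,0,0,-0.3,0, 0.8,0,0,0,0]'
python3 - <<'E'
from plan import *
tip([.5771,.1472,.192],-.297,c=.8,step=.04)
E
```

```text
time: 11.85
tcp_pos: [0.4963, -0.3722, 0.3649]
orientation: [-0.011, 0.823, 0.568, 0.01]
contact_force: [-0.2, -0.7, -2.2]
opening: 0.34
tip now [ 0.4969 -0.3675  0.1999]
now [ 0.4963 -0.3722  0.3649] yaw -0.3629 j [-0.08  0.39  0.85  1.62 -0.33  1.29  0.47] op 0.34 F [-0.2 -0.7 -2.2] t 11.85 tilt [ 0.0038  0.0284 -0.9996]
14 rows
[0.8,0.3,-0.06,0.01,-0.06,0.8,0.3,-0.06,0.01,-0.06,0.8,0.3,-0.06,0.01,-0.06,0.8,0.3,-0.06,0.01,-0.06,0.8,0.3,-0.06,0.01,-0.06,0.8,0.3,-0.06,0.01,-0.06,0.8,0.3,-0.06,0.01,-0.06,0.8,0.31,-0.05,0.01,-0.06,0.8,0.31,-0.05,0.01,-0.06,0.8,0.31,-0.05,0.01,-0.06]
[0.8,0.31,-0.05,0.01,-0.06,0.8,0.31,-0.05,0.01,-0.06,0.8,0.31,-0.05,0.01,-0.06,0.8,0.31,-0.05,0.01,-0.06]
```

```bash
python3 -m jog '[0.8,0.2,-0.06,0,-0.06, 0.8,0.3,-0.06,0,-0.06, 0.8,0.3,-0.06,0,-0.06, 0.8,0.3,-0.06,0,-0.06, 0.8,0.3,-0.06,0,-0.06, 0.8,0.3,-0.06,0,-0.06, 0.8,0.3,-0.06,0,-0.06, 0.8,0.3,-0.05,0,-0.06, 0.8,0.3,-0.05,0,-0.06, 0.8,0.3,-0.05,0,-0.06]'
python3 - <<'E'
from plan import *
tip([.5771,.1472,.19],-.297,c=.8,step=.04)
E
```

```text
time: 12.85
tcp_pos: [0.546, -0.0134, 0.369]
orientation: [-0.011, 0.812, 0.584, 0.007]
contact_force: [0.5, -0.1, -1.4]
opening: 0.337
tip now [ 0.5457 -0.0089  0.204 ]
now [ 0.546  -0.0134  0.369 ] yaw -0.3231 j [-0.68  0.16  0.71  1.8  -0.14  1.23 -0.25] op 0.337 F [ 0.5 -0.1 -1.4] t 12.85 tilt [-0.0016  0.027  -0.9996]
4 rows
[0.8,0.33,-0.04,0.02,-0.08,0.8,0.33,-0.04,0.02,-0.08,0.8,0.33,-0.04,0.02,-0.08,0.8,0.33,-0.03,0.02,-0.08]
```

```bash
python3 -m jog '[0.8,0.33,-0.04,0,-0.08, 0.8,0.33,-0.04,0,-0.08, 0.8,0.3,-0.04,0,-0.08, 0.8,0.15,-0.02,0,-0.05, 0.8,0,0,0,0]'
python3 - <<'E'
from plan import *
tip([.5771,.1472,.19],-.297,c=.8,step=.04)
E
```

```text
time: 13.35
tcp_pos: [0.5698, 0.1305, 0.3683]
orientation: [-0.013, 0.802, 0.597, 0.005]
contact_force: [0.2, -1.1, -1.0]
opening: 0.341
tip now [0.5687 0.135  0.2034]
now [0.5698 0.1305 0.3683] yaw -0.2902 j [-0.81  0.25  0.62  1.7  -0.18  1.24 -0.44] op 0.341 F [ 0.2 -1.1 -1. ] t 13.35 tilt [-0.0071  0.0277 -0.9996]
1 rows
[0.8,0.12,0.04,0.05,0.08]
```

```bash
python3 -m jog '[0.8,0.1,0.03,0.05,0.05, 0.8,0.01,0.005,0.1,0, 0.8,0,0,0.08,0, 0.8,0,0,0,0]'
python3 - <<'E'
from ov import *
from plan import *
tip([.5771,.1472,.155],-.297,c=.8,step=.035)
im={n:camera(n) for n in("top","scene")}
s,p,R=state();t=p+.165*R[:,2]
gR=Rz(-.297);g=np.array([.5644,.1056,.006])
sp=np.array([t[0],t[1],p[2]-.2305+.044])+gR@[0,.0017,0];print(sp,gR.T@(sp-g))
for n,o in(("top",(130,130)),("scene",(310,255))):
    c=crop(im,n,o,(150,120));gapl(c,n,g,-.297);spl(c,n,sp,yaw(R));cv2.imwrite(f"pics/ov6_{n}.png",c)
E
```

```text
time: 13.75
tcp_pos: [0.5779, 0.1391, 0.3371]
orientation: [-0.013, 0.805, 0.593, 0.004]
contact_force: [0.2, -0.2, -1.4]
opening: 0.34
tip now [0.5764 0.1433 0.1722]
now [0.5779 0.1391 0.3371] yaw -0.2997 j [-0.81  0.3   0.61  1.72 -0.21  1.19 -0.44] op 0.34 F [ 0.2 -0.2 -1.4] t 13.75 tilt [-0.0089  0.0253 -0.9996]
1 rows
[0.8,0.03,-0.0,0.08,-0.03]
[0.57754333 0.14482248 0.15213623] [0.00108932 0.0413517  0.14613623]
```

View pics/ov6_top.png

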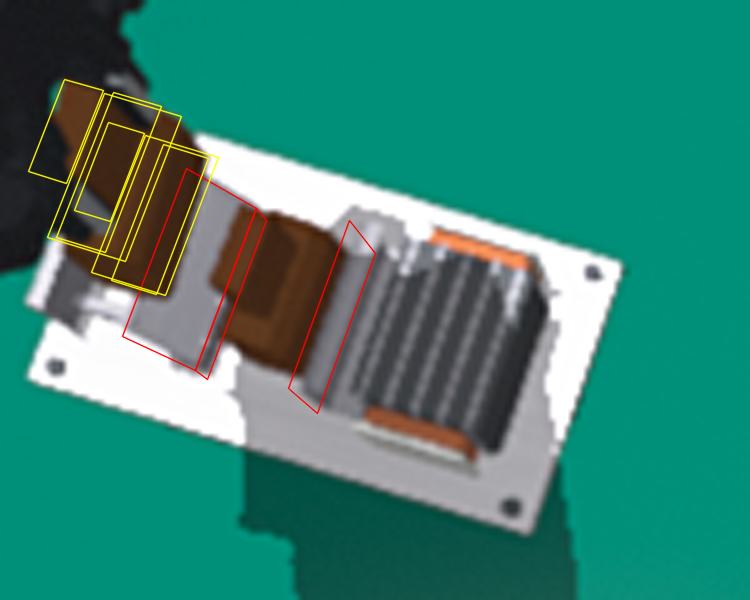

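View pics/ov6_scene.png

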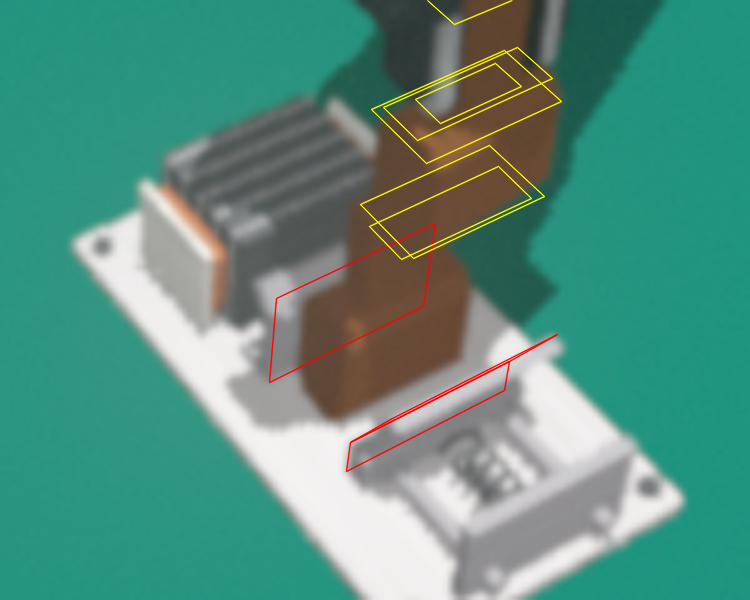

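```bash
python3 -m jog '[0.8,0.045,0,0,0, 0.8,0,0,0.08,0, 0.8,0,0,0.1,0, 0.8,0,0,0.06,0, 0.8,0,0,0,0]'
cat > chk.py <<'E'
from ov import *
from plan import *
s,p,R=state();t=p+.165*R[:,2]
gR=Rz(-.297);g=np.array([.5644,.1056,.006])
sp=np.array([t[0],t[1],p[2]-.2305+.044])+gR@[0,.0017,0];print("sp in gap",gR.T@(sp-g),"tilt",R[:,2],"yaw",yaw(R),"op",s["opening"],"F",s["contact_force"])
E
python3 chk.py
```

```text
time: 14.35
tcp_pos: [0.5799, 0.1443, 0.3084]
orientation: [-0.013, 0.805, 0.593, 0.006]
contact_force: [-0.4, 0.6, -0.9]
opening: 0.335
sp in gap [0.00129452 0.04721762 0.11589406] tilt [-0.00579873  0.02682122 -0.99962343] yaw -0.3013900922404873 op 0.33469423844056273 F [-0.38035203  0.60453702 -0.93465699]
```

```bash
python3 -m jog '[0.8,0,0,0.08,0, 0.8,0,0,0.06,0, 0.8,0,0,0,0]'
cat >> chk.py <<'E'
import sys
k=sys.argv[1] if len(sys.argv)>1 else None
if k:
    im={n:camera(n) for n in("top","scene")}
    cs=[]
    ov_F=5
    for n,o in(("top",(140,120)),("scene",(345,250))):
        c=crop(im,n,o,(80,100));spl(c,n,sp,yaw(R));gapl(c,n,g,-.297);cs.append(c)
    cv2.imwrite(f"pics/chk{k}.png",np.hstack(cs))
E
python3 chk.py 7
```

```text
time: 14.65
tcp_pos: [0.5797, 0.1448, 0.2899]
orientation: [-0.013, 0.805, 0.593, 0.005]
contact_force: [0.1, -0.1, -1.0]
opening: 0.338
sp in gap [0.00093057 0.04756693 0.09736903] tilt [-0.00614008  0.02656686 -0.99962818] yaw -0.30131781497778054 op 0.3384883505048798 F [ 0.1013089  -0.13492677 -1.01306971]
```

View pics/chk7.png

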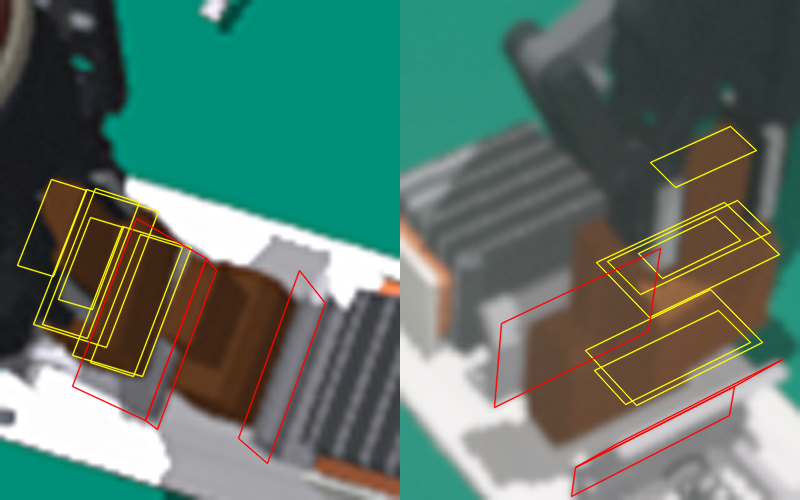

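```bash
python3 -m jog '[0.8,0,0,0.06,0, 0.8,0,0,0.06,0, 0.8,0,0,0.05,0]';python3 chk.py
```

```text
time: 15.05
tcp_pos: [0.5809, 0.1447, 0.2711]
orientation: [-0.012, 0.805, 0.593, 0.007]
contact_force: [-1.2, -3.9, 6.1]
opening: 0.336
sp in gap [0.00268475 0.04820313 0.07855673] tilt [-0.0017521   0.02750547 -0.99962012] yaw -0.3019624283351631 op 0.3358642236599736 F [-1.24884063 -3.89028051  6.07637845]
```

```bash
python3 -m jog '[0.8,0,0,0.05,0, 0.8,0,0,0.04,0]';python3 chk.py
```

```text
time: 15.25
tcp_pos: [0.5815, 0.143, 0.2604]
orientation: [-0.01, 0.806, 0.592, 0.008]
contact_force: [-2.4, -4.6, 6.4]
opening: 0.342
sp in gap [0.00415436 0.04655775 0.06792702] tilt [-2.62923101e-04  2.58061984e-02 -9.99666930e-01] yaw -0.30393573849611005 op 0.34203355694673226 F [-2.36253703 -4.56302309  6.40814504]
```

```bash
python3 -m jog '[0.8,0,0,0.05,0, 0.8,0,0,0.05,0]';python3 chk.py 8
```

```text
time: 15.45
tcp_pos: [0.5824, 0.1407, 0.249]
orientation: [-0.009, 0.807, 0.591, 0.008]
contact_force: [-2.9, -5.7, 8.0]
opening: 0.342
sp in gap [0.00597149 0.0443422  0.0565374 ] tilt [ 0.00140514  0.02380362 -0.99971567] yaw -0.30660503540718015 op 0.3422298868195267 F [-2.85316876 -5.68489555  8.01972849]
```

View pics/chk8.png

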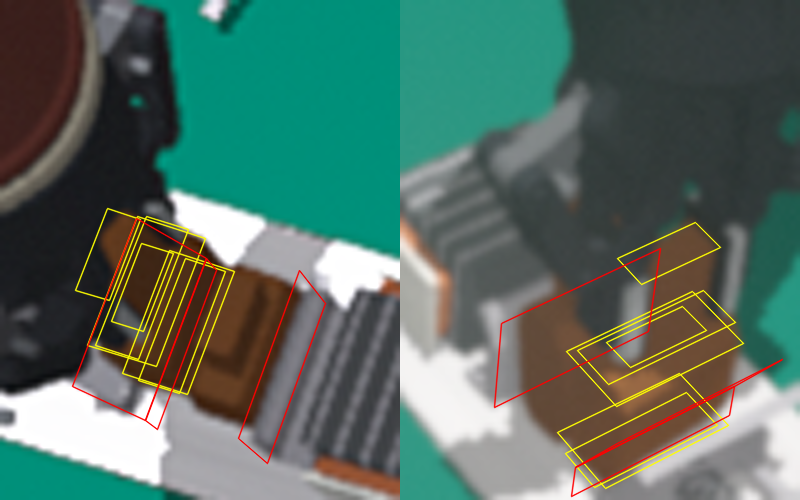

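```bash
python3 -m jog '[0.8,0,-0.02,0.05,0, 0.8,0,-0.02,0.04,0]';python3 chk.py
```

```text
time: 15.75
tcp_pos: [0.579, 0.14, 0.2384]
orientation: [-0.007, 0.808, 0.589, 0.008]
contact_force: [-1.4, -3.9, 3.2]
opening: 0.341
sp in gap [0.00356344 0.04250846 0.0458605 ] tilt [ 0.00459727  0.02173982 -0.99975309] yaw -0.3098575721406219 op 0.34127868170180975 F [-1.39967493 -3.92073075  3.22251073]
```

```bash
python3 -m jog '[0.8,0,0,0.03,0, 0.8,0,0,0.02,0]';python3 chk.py
```

```text
time: 15.95
tcp_pos: [0.5794, 0.1401, 0.2362]
orientation: [-0.009, 0.808, 0.589, 0.009]
contact_force: [-16.8, -5.5, 42.4]
opening: 0.34
sp in gap [0.00368098 0.04327094 0.04367429] tilt [ 0.004329    0.02514095 -0.99967454] yaw -0.31025116898415855 op 0.34025558135437095 F [-16.83959254  -5.4813778   42.39069513]
```

```bash
python3 -m jog '[0.8,0,0,0,0, 0.4,0,0,0,0, 0.2,0,0,0,0, 0,0,0,0,0, 0,0,0,0,0]'
python3 -m jog '[0,0,0,-0.1,0, 0,0,0,-0.2,0, 0,0,0,-0.3,0, 0,0,0,-0.3,0, 0,0.2,0,-0.2,0, 0,0.3,0,0,0, 0,0.3,0,0,0, 0,0.3,0,0,0, 0,0.2,0,0,0, 0,0,0,0,0]'
python3 chk.py 9
python3 - <<'E'
from plan import *
cv2.imwrite("pics/end_t.png",cv2.resize(camera("top")[130:250,110:270],None,fx=4.5,fy=4.5,interpolation=2))
cv2.imwrite("pics/end_s.png",cv2.resize(camera("scene")[250:390,310:460],None,fx=4.2,fy=4.2,interpolation=2))
E
```

```text
time: 16.45
tcp_pos: [0.5787, 0.1418, 0.2358]
orientation: [-0.01, 0.807, 0.59, 0.009]
contact_force: [-0.1, -0.5, 1.1]
opening: 0.988
time: 17.45
tcp_pos: [0.627, 0.2909, 0.3862]
orientation: [-0.01, 0.808, 0.589, 0.012]
contact_force: [-1.6, -1.3, -0.3]
opening: 1.0
sp in gap [0.00529831 0.20251352 0.19368141] tilt [ 0.00746886  0.03129217 -0.99948237] yaw -0.31115079445495103 op 0.9997123117893152 F [-1.56174928 -1.31370561 -0.29041847]
```

View pics/end_t.png

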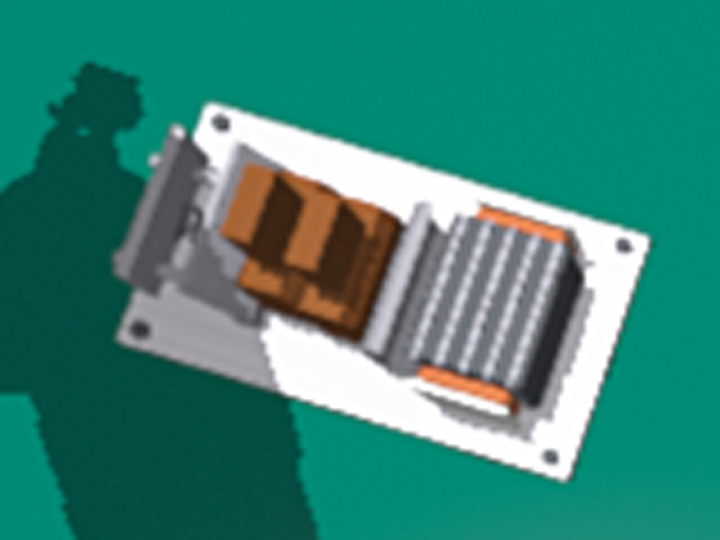

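View pics/end_s.png

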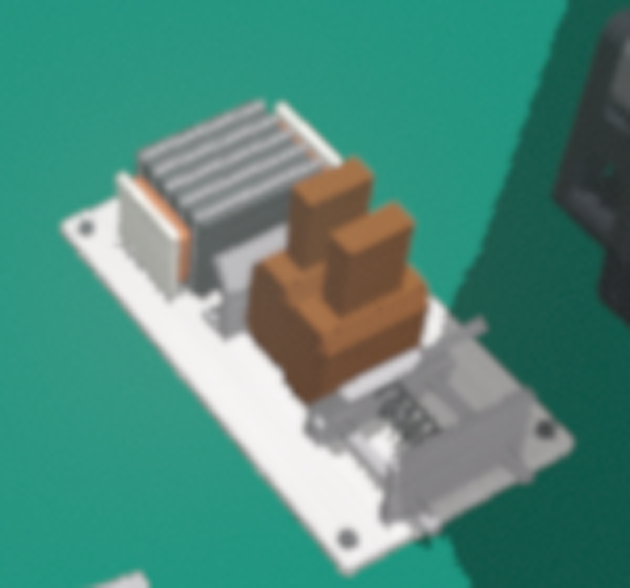

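```bash
python3 - <<'E'
from ov import *
im={n:camera(n) for n in("top","scene")}
g=np.array([.5644,.1056,.006]);R=Rz(-.297);cs=[]
for n,o in(("top",(140,140)),("scene",(345,260))):
    c=crop(im,n,o,(80,100))
    for y in(.013,.039): spl(c,n,g+R@[0.002,y,.044],-.297)
    gapl(c,n,g,-.297,.008);cs.append(c)
cv2.imwrite("pics/fin.png",np.hstack(cs))
E
```

```text
(no output)
```

View pics/fin.png

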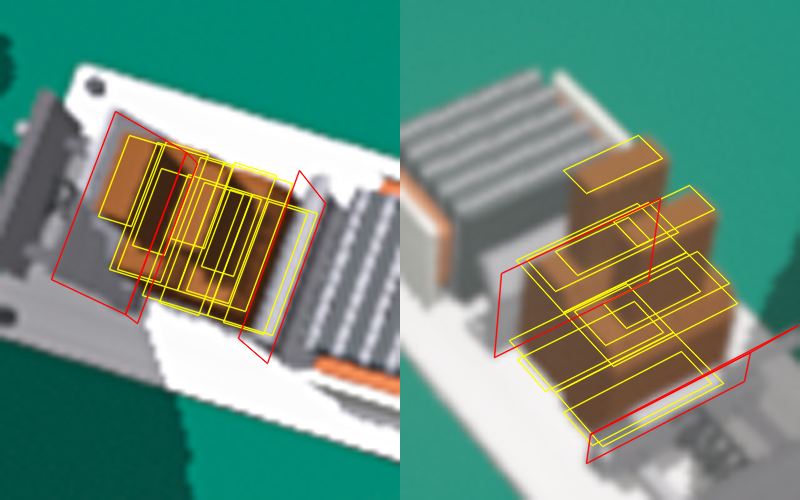

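```bash
python3 - <<'E'
from plant import *
print(sense()["contact_force"],finish_job())
E
```

```text
the job is handed in; nothing more can be done
[0.44458088 0.45748433 0.27312134] None
```

I put both thick brown spacers in the gap one at a time, let go of them, backed the gripper clear and handed the job in at about 17.6 s. I didn't touch the thin look-alike or the coloured ones.

**Seating:** Each spacer was lowered until it met the cradle floor. The first stopped at about 18 N, the second at a peak of about 42 N. That second push was firmer than the 5 to 20 N suggested. It went through the fingertips, not the arm or gripper body. The arm's height at both contacts matched a fully seated spacer to within about 0.5 mm.

**Final pictures:** Both spacers stand upright, side by side and in line with the gap. The pressure plate's outline matches about 8 mm of travel.

**What disagreed:**
- In the last overlays the spacers sit about 2 to 4 mm off the ideal model, probably along the gap and from camera calibration error. That is inside the 15 mm allowance, and I did not refit it.
- An earlier automatic fit of the first spacer gave a wrong angle because shadows spoiled its outline. I judged that spacer by fixed-angle overlays instead.
- The tool's tilt drifted by about 1.8° over the run. It made no visible difference to the placing.

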